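# Hold the centrifuge lid up for its new gas strut

### The job

The gas strut that props the bench centrifuge's lid is off for replacement, so the lid falls shut by itself. Slide the catch at the front of the lid fully open, then raise the lid smoothly to 50 degrees from closed, the angle at which the new strut reaches between its two ball studs, and finish while still holding it steady there with the gripper. Never let the lid drop back, and leave the strut and the spanner on the bench where they lie.

Things in the scene. Friction and masses are not known exactly. Their poses are not given: they have to be found in the camera images.
- centrifuge: compact bench centrifuge, fixed: white box 200 deep x 200 wide x 128 mm high, sloping grey console along its front (60 mm deep, 48 to 88 mm high). On the right half of the bench, left of the blue cabinet, turned partly to the robot. Origin on the bench below the box, z up; its front looks along own -x (console's front edge at x -145 mm, lid's front edge at x -87 mm).
- lid (a joint): grey lid 187 deep x 198 wide x 19 mm, about 0.75 kg, hinged along its rear edge, top 148 mm above the bench when closed. 0 = closed, positive = open, front edge rising and swinging to the rear, rad (50 degrees = 0.873), stop at 1.25. Falls shut from any angle unless held; about 4 N at the handle lift it. With the catch closed it rises only about 0.01 rad.
- hinge (a point): middle of the lid's hinge axis, at the centrifuge's own x +100, y 0, z 136 mm; the axis runs along the centrifuge's own y.
- handle (a point): middle of the lid's steel bow handle, a little left of centre: round bar, 12 mm thick, parallel to the hinge and 235 mm from it, 56 mm between its two legs, which run back to the lid's front edge (42 mm free between bar and lid). Moves with the lid; closed it is at the centrifuge's own x -135, y +30, z 139 mm, with over 70 mm of air below.
- catch (a joint): sliding catch at the lid's front edge, right of the handle as the robot sees it; its tongue lies over a lug of the lid and locks it. 0 = closed, positive = slid along the centrifuge's own -y (outwards, away from the handle), m; 0.022 = fully open, at its stop (the lid is free beyond about 0.014). Slides with about 2 N and stays where it is left.
- catch_tab (a point): grip point on the catch's upright black thumb tab, which is 34 (own x) x 12 (own y) x 42 mm high, 113 to 155 mm above the bench; the point is 144 mm above it. Closed it is at the centrifuge's own x -119, y -52 mm, with 40 mm free on its inner side up to the handle's leg. Behind x -102 mm are the catch's body and the box. Moves with the catch.
- gas_strut: new gas strut lying on the bench's front edge, left of the centrifuge's console: dark tube 13 mm thick with a thin rod, 175 mm long overall. Origin under its middle. Leave it.
- spanner: combination spanner, 154 mm long, 8 mm thick, lying on the bench right of the centrifuge, in front of the blue cabinet. Origin under its middle. Leave it.

How it is judged:
On the way, in this order (a step that is already met when the one before it is completed fails the run):
1. the catch is fully open while the lid is still down (value of joint catch above 0.018 m and value of joint lid below 0.06 rad), for 0.1 s.
2. the lid is on its way up, carried by the gripper's fingers (value of joint lid above 0.35 rad and contact force between the fingers and lid above 0.5 N), for 0.1 s.
At the end, for the whole second after the job is handed in: the lid stands at 50 degrees, give or take 5 (0.786 to 0.960 rad), not moving (under 0.05 rad/s), held by the gripper's fingers (over 0.5 N between them) and not propped on the strut or the spanner; the catch is still open (value of joint lid between 0.786 and 0.96 rad and velocity of joint lid between -0.05 and 0.05 rad/s and contact force between the fingers and lid above 0.5 N and value of joint catch above 0.016 m and contact force between lid and gas_strut below 0.1 N and contact force between lid and spanner below 0.1 N); the arm keeps its last pose, push and grip.
It fails at once if the lid drops back or is slammed (closing faster than 0.8 rad/s) (velocity of joint lid below -0.8 rad/s).
It fails at once if the lid is flung up (opening faster than 1.5 rad/s) (velocity of joint lid above 1.5 rad/s).
It fails at once if the gas strut is moved by more than 3 cm (distance of gas_strut from where it was at the start of the episode above 0.03 m).
It fails at once if the spanner is moved by more than 3 cm (distance of spanner from where it was at the start of the episode above 0.03 m).
It also fails if it takes over 40 s, if anything falls off the work surface, if the arm or the gripper's body presses on something with over 40 N, if the wrist force passes 120 N, or if a joint passes its speed limit or range.

### The arm

A 6-joint arm with a two-finger parallel gripper is mounted at the origin on a cart in front of the work surface, level with it; the furniture and walls round the work are solid. World frame = base frame: x ahead of the robot, y to its left, z up, the work surface at z = 0. Lengths are in m, angles in rad, forces in N, time in s.
With the tool pointing down it reaches from about 0.25 to 0.725 m from the base axis. Payload 4 kg.
Tool frame: the origin (TCP) lies at the very end of the fingers, on their centre line; the grasp point (between the pads) lies 19 mm behind it; z points along the fingers, x is the direction in which the jaws open and shut, and the axes are right-handed (so a half turn about z gives the same grasp; the last joint's range is limited). The gripper opens to 85 mm and grips with 20 to 120 N. Pads are 22 mm wide; open, the fingers measure 114 mm over their backs; the gripper's body (76 mm by 85 mm) begins 54 mm behind the grasp point. The pads swing forward as they close: fully open they stand 13 mm farther back than shut.
Start: joints at [1.153, 0.241, 0.005, 1.335, 0, 1.571], TCP at [0.203, 0.457, 0.231] pointing down, gripper open.
Joint ranges: [-2.72, 2.72], [-1.05, 1.87], [-1.09, 1.28], [-1.99, 2.15], [-1.42, 1.44], [-3.14, 3.14]. Speed limits (rad/s): [2.79, 2.79, 3.14, 3.14, 3.14, 3.14].

### API

Orientations are given as a unit quaternion [x, y, z, w].
In Python, from station import sensors, snapshot, env gives the robot as it stands.
- The arm moves only by the tool servo_tool, never from a script. Its argument "motion" is a list of rows, each a list of 2 entries, a list of its own where there are three numbers: the shift along the tool's x, y, z in cm, then the turn, a rotation vector about the tool's x, y, z in degrees. A call has 1 to 10 rows; each row is the pose to reach, as a shift and turn from the pose measured when the call began, along the tool's axes at that moment; what a row does not reach only later rows make up. A row lasts 1/12 s, in which the tool goes at most 41.7 mm and 7.16 degrees, less where a joint would pass 70% of its speed; a pose out of reach is approached as far as the arm can. A call with a gripper value outside its range is refused whole. "claw" is the opening, from -1 (shut) to 1 (fully open), set as the call begins (left out, the last holds). The fingers move at their own pace and stop on an object; "force" is the grip in N (left out, the last holds). Time passes only in rows, so rows that repeat a pose let the fingers close. It gives the time, the measured TCP pose, the force and the opening at its end, in the units of the state.
- sensors.read_state(): the state, without advancing time (a new reading comes with each control period).
- snapshot(name): name is "side" or "top"; returns a dict with "image" (420x560x3 uint8, blue, green, red), "intrinsics" (3x3 intrinsics, pixels), "k1" (the pictures are not rectified: a ray, as slopes to the right and down, at radius r is drawn at 1 + k1 r^2 times it, then the intrinsics apply), "world_to_cam" (4x4, takes a point from world to camera coordinates). Camera axes: x right, y up, looking along -z (the intrinsics and any distortion apply to the point x, -y, -z); pixel columns grow to the right and rows downward; lengths in m; the calibration is good to about 2 mm. A picture is of the moment at which its call begins. There is no depth.
- env.close_job(): hands the job in, once; it reports no verdict.
The state is a dict: "time_s": time; "qpos": joint angles; "qvel": joint speeds; "tau": joint torques, N m; "position": TCP position; "eef_rot": TCP orientation; "wrist_force": force on the tool from outside, world axes, zero at the start; "torque": the same for the moment, N m; "finger_gap": finger opening in m.
Only numpy, scipy, OpenCV 4.12 (cv2) and the standard library are available. Lean on these libraries where they do the work, as an engineer would, in place of code of your own. Each camera call takes 0.05 s, during which the arm holds its last target.

## Working session

There is one attempt and no reset: what is moved stays moved. The work goes in short steps, Python scripts to look and compute and a tool call to move; the robot and the scene stay as the last step left them, time stands still between calls to the robot, and variables do not carry over. Pictures are saved under pics/ and viewed, and the job is handed in when it is done.

Besides the shell and the picture viewer there is one more tool, called after "Request:" as name([rows], argument=value, ...), one row to a line, values as JSON. servo_tool: Moves the arm, as the interface text tells. Its arguments: {"type":"object","properties":{"motion":{"type":"array","items":{"type":"array"}},"claw":{"type":"number"},"force":{"type":"number"}},"required":["motion"]}

```bash
ls; mkdir -p pics
python3 - <<'E'
from station import sensors, snapshot, env
import cv2
print(sensors.read_state())
for n in("side","top"):
    s=snapshot(n); cv2.imwrite(f"pics/{n}0.png",s["image"]); print(n,s["intrinsics"],s["k1"],s["world_to_cam"])
E
```

```text
pics
{'time_s': 0.0, 'qpos': array([ 1.15301449e+00,  2.41376157e-01,  3.74355850e-03,  1.33517912e+00,
       -4.70071419e-06,  1.57079872e+00]), 'qvel': array([ 0.00140063, -0.00048025, -0.00135797,  0.00231501,  0.00122953,
        0.00033686]), 'tau': array([-1.23073340e-03, -3.72309709e+01,  2.52411443e+01,  1.68768014e-02,
       -2.06134109e-05,  4.47144529e-06]), 'position': array([0.20261916, 0.45643368, 0.2304387 ]), 'eef_rot': array([ 8.38371882e-01,  5.45097764e-01, -8.43543474e-04,  5.51266606e-04]), 'wrist_force': array([ 0.41549723, -1.31986268, -0.4939863 ]), 'torque': array([-0.0012636 ,  0.07072571,  0.00575091]), 'finger_gap': 0.08543900118115146}
side [[398.24488277   0.         276.48591918]
 [  0.         398.24488277 211.5398726 ]
 [  0.           0.           1.        ]] -0.050639193587104864 [[-0.89082751 -0.45394622  0.01895205  0.31565504]
 [ 0.33972495 -0.6378211   0.69120995 -0.47929858]
 [-0.30168413  0.62218732  0.72240544 -0.59306987]
 [ 0.          0.          0.          1.        ]]
top [[477.65480819   0.         285.78601628]
 [  0.         477.65480819 209.4275579 ]
 [  0.           0.           1.        ]] 0.020395542123720002 [[-2.83519858e-03 -9.99824881e-01  1.84978363e-02 -3.47711755e-01]
 [ 9.87308220e-01  1.38558096e-04  1.58815802e-01 -5.30354926e-01]
 [-1.58790553e-01  1.87133402e-02  9.87134931e-01 -1.05002786e+00]
 [ 0.00000000e+00  0.00000000e+00  0.00000000e+00  1.00000000e+00]]
```

View pics/side0.png

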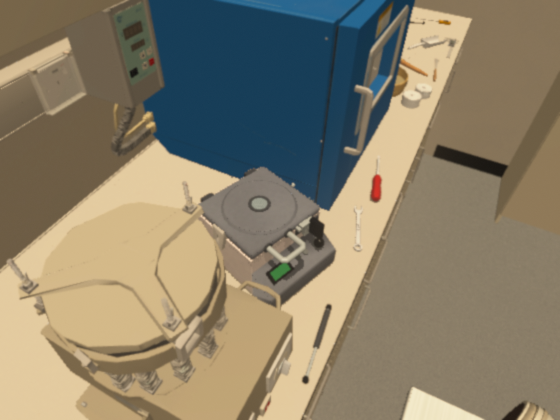

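View pics/top0.png

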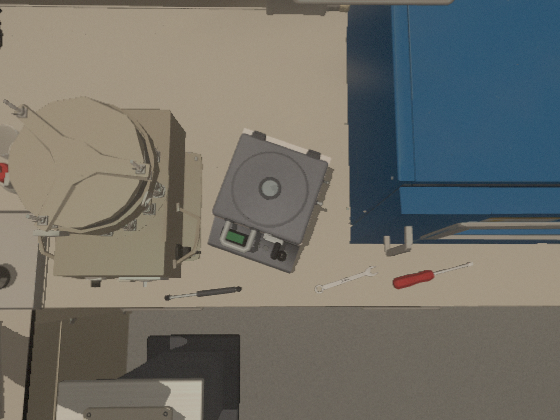

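The side view shows the centrifuge at about (265,215), with its handle near (290,250) and the black catch tab near (316,230). In the top view the lid is centred near (270,188), the handle near (238,238) and the tab near (278,250). I'll zoom in next.

Run:
```python
import cv2
a=cv2.imread("pics/side0.png")[160:310,190:350]; b=cv2.imread("pics/top0.png")[125:280,200:345]
cv2.imwrite("pics/sz.png",cv2.resize(a,None,fx=4,fy=4,interpolation=cv2.INTER_CUBIC)[:600])
cv2.imwrite("pics/tz.png",cv2.resize(b,None,fx=3.87,fy=3.87,interpolation=cv2.INTER_CUBIC)[:600])
```

```text
(no output)
```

View pics/sz.png

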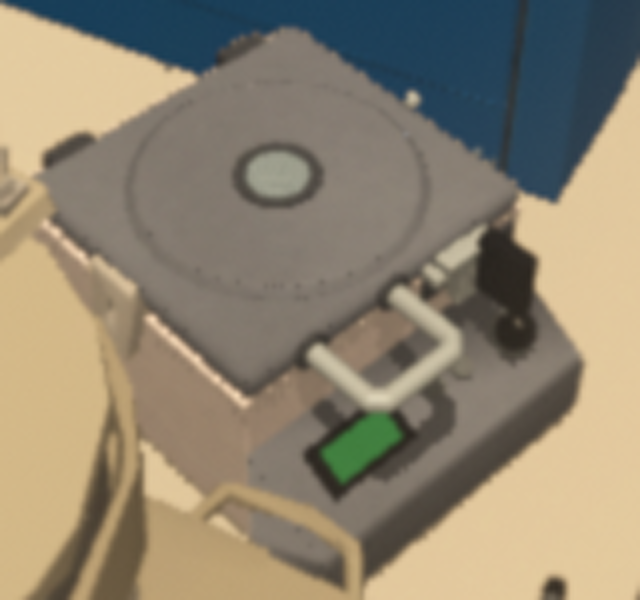

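View pics/tz.png

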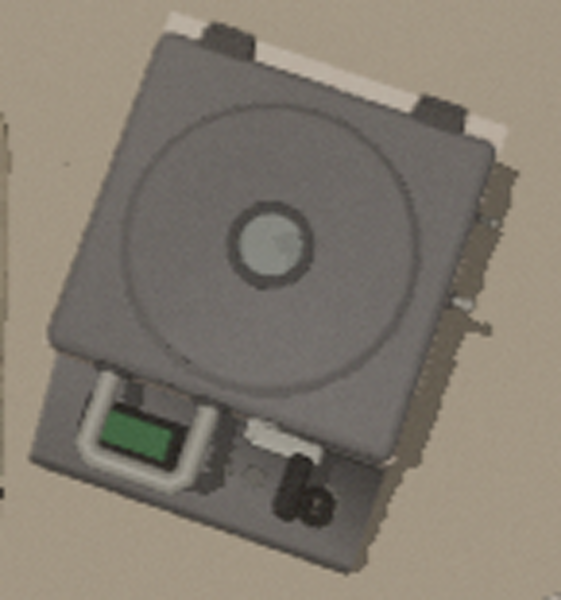

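```bash
cat > h.py <<'E'
import numpy as np, cv2
from station import snapshot, sensors
from scipy.spatial.transform import Rotation as R
def cam(n):
    s=snapshot(n); return s
def ray(s,p):
    K=s["intrinsics"];d=cv2.undistortPoints(np.array([[p]],float),K,np.array([s["k1"],0,0,0,0.]))[0,0]
    M=s["world_to_cam"];o=-M[:3,:3].T@M[:3,3];v=M[:3,:3].T@np.array([d[0],-d[1],-1]);return o,v/np.linalg.norm(v)
def tri(s1,p1,s2,p2):
    o,a=ray(s1,p1);q,b=ray(s2,p2)
    t=np.linalg.lstsq(np.stack([a,-b],1),q-o,rcond=None)[0]
    A=o+t[0]*a;B=q+t[1]*b
    return (A+B)/2,np.linalg.norm(A-B)*1000
def proj(s,P):
    c=s["world_to_cam"]@np.append(P,1);x=np.array([c[0],-c[1]])/-c[2];x=x*(1+s["k1"]*(x@x));K=s["intrinsics"];return K[:2,:2]@x+K[:2,2]
E
python3 - <<'E'
from h import *
S=cam("side");T=cam("top")
f=lambda p:(p[0]/4+190-.4,p[1]/4+160-.4); g=lambda p:(p[0]/3.87+200-.4,p[1]/3.87+125-.4)
D={}
for n,a,b in [("barL",(378,397),(92,447)),("barR",(455,350),(181,482)),("bar",(417,373),(137,466)),("disc",(277,175),(270,245)),("FL",(250,392),(50,345)),("FR",(518,190),(385,460)),("RL",(45,185),(165,35)),("RR",(290,28),(495,145)),("tabF",(533,262),(287,518)),("tabB",(492,230),(301,460))]:
    P,e=tri(S,f(a),T,g(b)); D[n]=P;print(n,P.round(4),round(e,1))
for a,b in [("FL","RL"),("FR","RR")]:
    d=D[b]-D[a];print(np.degrees(np.arctan2(d[1],d[0])),np.linalg.norm(d))
for a,b in [("FR","FL"),("RR","RL"),("barR","barL")]:
    d=D[b]-D[a];print(np.degrees(np.arctan2(-d[0],d[1])),np.linalg.norm(d))
# fit pose with lid plane z=.148 rays both
own={"FL":(-87,99),"FR":(-87,-99),"RL":(100,99),"RR":(100,-99)}
pts=dict(FL=((250,392),(50,345)),FR=((518,190),(385,460)),RL=((45,185),(165,35)),RR=((290,28),(495,145)))
import itertools
for nm,s,fn,i in(("side",S,f,0),("top",T,g,1)):
    W={}
    for k in pts:
        o,v=ray(s,fn(pts[k][i]));W[k]=(o+v*(.148-o[2])/v[2])[:2]
    a=np.array([own[k] for k in own])/1000;b=np.array([W[k] for k in own])
    ac=a-a.mean(0);bc=b-b.mean(0);th=np.arctan2((ac[:,0]*bc[:,1]-ac[:,1]*bc[:,0]).sum(),(ac*bc).sum())
    r=np.array([[np.cos(th),-np.sin(th)],[np.sin(th),np.cos(th)]]);t=b.mean(0)-r@a.mean(0)
    print(nm,np.degrees(th),t,((b-(a@r.T+t))*1000).round(1).tolist())
    print("bar",r@[-.135,.03]+t,"tab",r@[-.119,-.052]+t)
E
```

```text
barL [ 0.451  -0.2173  0.1397] 1.1
barR [ 0.4322 -0.2647  0.1345] 0.0
bar [ 0.4413 -0.2411  0.137 ] 1.5
disc [ 0.558  -0.3122  0.1559] 1.3
FL [ 0.5072 -0.1931  0.137 ] 2.4
FR [ 0.4439 -0.3736  0.144 ] 1.9
RL [ 0.6735 -0.2557  0.1457] 7.7
RR [ 0.6168 -0.4353  0.143 ] 1.4
tabF [ 0.4136 -0.3213  0.1532] 3.9
tabB [ 0.442  -0.329   0.1561] 0.0
-20.594961113801745 0.17791278474727576
-19.640876845073414 0.1836112547918288
-19.320913065438173 0.19133677473115138
-17.510291213388793 0.18839743097188683
-21.699051396211154 0.051346024988229405
side -19.19460034493051 [ 0.55140543 -0.30779632] [[2.2, -0.1], [7.0, 3.1], [-10.6, -7.2], [1.4, 4.2]]
bar [ 0.43377377 -0.23507912] tab [ 0.42192452 -0.31778097]
top -19.13685215324973 [ 0.55344183 -0.31235171] [[0.6, -4.7], [3.8, 3.8], [-3.8, -2.7], [-0.7, 3.7]]
bar [ 0.43573693 -0.23975311] tab [ 0.42397104 -0.32246686]
```

Run:
```python
from h import *
S=cam("side");T=cam("top")
print(tri(S,(293,320),T,(183,278)),tri(S,(293,320),T,(168,278)))
for z in(0,.1,.2,.3):
  for p in((55,275),(180,278),(202,260)):
    o,v=ray(T,p);print(z,p,(o+v*(z-o[2])/v[2]).round(3))
print([ (proj(S,sensors.read_state()["position"])), proj(T,sensors.read_state()["position"])])
a=S["image"][190:420,0:330]; b=T["image"][80:300,0:230]
cv2.imwrite("pics/s2.png",cv2.resize(a,None,fx=2.4,fy=2.4)); cv2.imwrite("pics/t2.png",cv2.resize(b,None,fx=2.7,fy=2.7))
```

```text
(array([ 0.38079669, -0.12814858,  0.10344102]), np.float64(14.14009832168521)) (array([ 0.37670649, -0.10666287,  0.14385263]), np.float64(6.927688263916787))
0 (55, 275) [0.384 0.184 0.   ]
0 (180, 278) [ 0.376 -0.103  0.   ]
0 (202, 260) [ 0.417 -0.153  0.   ]
0.1 (55, 275) [0.381 0.138 0.1  ]
0.1 (180, 278) [ 0.374 -0.123  0.1  ]
0.1 (202, 260) [ 0.412 -0.168  0.1  ]
0.2 (55, 275) [0.379 0.093 0.2  ]
0.2 (180, 278) [ 0.372 -0.143  0.2  ]
0.2 (202, 260) [ 0.406 -0.184  0.2  ]
0.3 (55, 275) [0.376 0.047 0.3  ]
0.3 (180, 278) [ 0.37  -0.163  0.3  ]
0.3 (202, 260) [ 0.401 -0.199  0.3  ]
[array([192.03243892, 885.02609047]), array([-175.87023794,  378.58192211])]
```

View pics/s2.png

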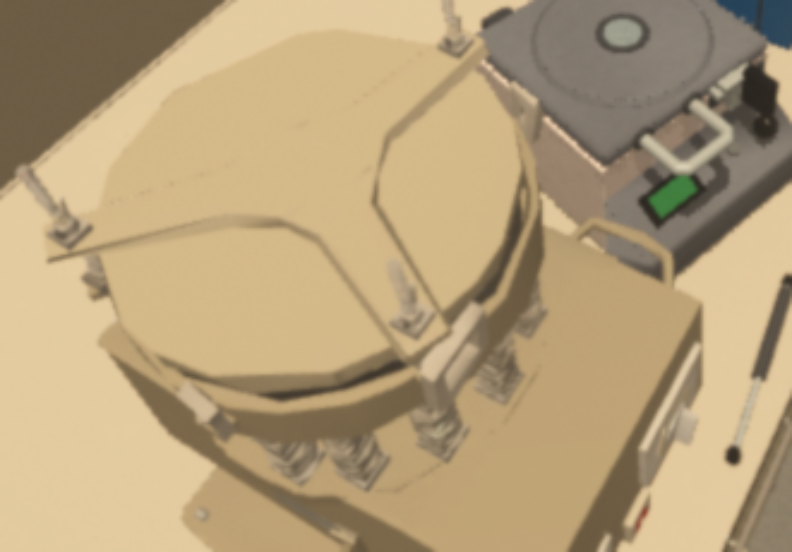

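View pics/t2.png

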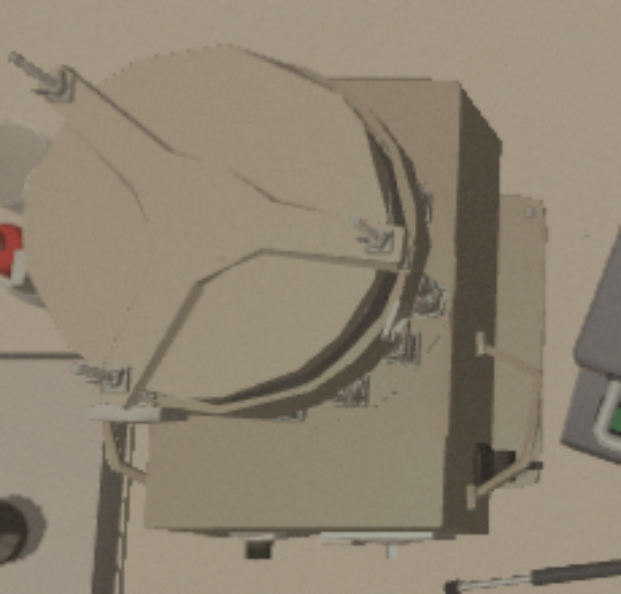

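Request:
servo_tool([
  [[-2.7,2.4,-0.5],[0,0,5]],
  [[-5.4,4.8,-1],[0,0,10]],
  [[-8.1,7.2,-1.5],[0,0,15]],
  [[-10.8,9.6,-2],[0,0,20]],
  [[-13.4,12,-2.5],[0,0,25]],
  [[-16.1,14.5,-3],[0,0,30]],
  [[-19.5,16.3,-3],[0,0,36]],
  [[-23,18.2,-3],[0,0,42]],
  [[-26.5,20,-3],[0,0,48]],
  [[-30,21.8,-3],[0,0,54]],
], claw=-1)

```text
time_s: 1.13
position: [0.2799, 0.0926, 0.2614]
eef_rot: [0.995, 0.103, 0.0, 0.0]
wrist_force: [1.2, 0.9, 0.2]
finger_gap: -0.0001
```

```bash
cat >> h.py <<'E'
def go(P,yaw=None,zd=None):
    "shift (cm) in tool axes to world P and turn (deg) to tool pointing down with x at yaw"
    s=sensors.read_state();r=R.from_quat(s["eef_rot"]);
    sh=r.inv().apply(np.array(P)-s["position"])*100
    out=sh.round(2).tolist()
    if yaw is not None:
        c,si=np.cos(np.radians(yaw)),np.sin(np.radians(yaw))
        G=R.from_matrix(np.array([[c,si,0],[si,-c,0],[0,0,-1]]))
        out=(out,(r.inv()*G).as_rotvec(degrees=True).round(2).tolist())
    return out
O=np.array([.5575,-.3145]);YAW=-19.5
def w(x,y):
    c,s=np.cos(np.radians(YAW)),np.sin(np.radians(YAW));return O+np.array([[c,-s],[s,c]])@[x,y]
E
python3 - <<'E'
from h import *
s=sensors.read_state();print(s["position"],s["qpos"])
for P in((.285,0,.26),(.28,-.18,.26),(*w(-.124,-.025),.23)): print(P,go(P,YAW))
E
```

```text
[0.27994161 0.09256725 0.26138486] [ 3.20095651e-01 -1.88427873e-01 -3.60108618e-01  1.39852623e+00
 -7.26070536e-04  1.68438526e+00]
(0.285, 0, 0.26) ([-1.4, 9.16, 0.14], [0.03, -0.05, 31.33])
(0.28, -0.18, 0.26) ([-5.58, 26.68, 0.15], [0.03, -0.05, 31.33])
(np.float64(0.4322672836237256), np.float64(-0.2966739867323169), 0.23) ([6.93, 41.22, 3.17], [0.03, -0.05, 31.33])
```

Request:
servo_tool([
  [[-0.6,3.9,0],[0,0,5]],
  [[-1.1,7.5,0],[0,0,10]],
  [[-2,11.3,0],[0,0,15]],
  [[-3,15.2,0],[0,0,20]],
  [[-3.9,19,0],[0,0,25]],
  [[-4.7,22.8,0.1],[0,0,31.3]],
  [[-5.6,26.7,0.1],[0,0,31.3]],
  [[-3.5,30,0.1],[0,0,31.3]],
  [[-1.3,33,0.5],[0,0,31.3]],
  [[0.9,35.5,1.0],[0,0,31.3]],
])

```text
time_s: 1.97
position: [0.3622, -0.256, 0.2519]
eef_rot: [0.985, -0.171, 0.001, 0.001]
wrist_force: [0.1, 0.5, 0.2]
finger_gap: 0.0004
```

Run:
```python
from h import *
s=sensors.read_state();print(s["position"],s["qpos"])
for P in((*w(-.124,-.025),.20),(*w(-.124,-.025),.125)): print(P,go(P,YAW))
```

```text
[ 0.36223204 -0.25596309  0.25188832] [-6.15040422e-01  1.17557375e-01 -9.25515146e-02  1.35766748e+00
 -1.74839117e-04  1.29937907e+00]
(np.float64(0.4322672836237256), np.float64(-0.2966739867323169), 0.2) ([7.95, 1.47, 5.21], [0.06, -0.16, -0.19])
(np.float64(0.4322672836237256), np.float64(-0.2966739867323169), 0.125) ([7.93, 1.46, 12.71], [0.06, -0.16, -0.19])
```

Move above the gap between handle and tab, then look before going down.

Request:
servo_tool([
  [[3,0.6,2],[0,0,0]],
  [[6,1.1,4],[0,0,0]],
  [[7.9,1.5,5.2],[0,0,0]],
  [[7.9,1.5,5.2],[0,0,0]],
  [[7.9,1.5,5.2],[0,0,0]],
])

```text
time_s: 2.38
position: [0.4314, -0.2966, 0.1986]
eef_rot: [0.985, -0.171, -0.0, -0.0]
wrist_force: [-0.2, -0.9, -0.3]
finger_gap: -0.0002
```

```bash
cat > look.py <<'E'
import sys
from h import *
t=sys.argv[1]
S=cam("side");T=cam("top")
def c(s,P,n,k):
    p=proj(s,P).astype(int); r0=max(0,p[1]-75);c0=max(0,p[0]-50); im=s["image"][r0:r0+150,c0:c0+100]
    return cv2.resize(im,(400,600),interpolation=cv2.INTER_CUBIC),(r0,c0)
P=(*w(-.124,-.01),.14)
a,o1=c(S,P,0,0);b,o2=c(T,P,0,0)
print("side r0,c0",o1,"top",o2,"scale 4")
cv2.imwrite(f"pics/{t}.png",np.hstack([a,b]))
st=sensors.read_state();print(st["position"].round(4),st["wrist_force"].round(1),st["finger_gap"])
E
python3 look.py l1
```

```text
side r0,c0 (np.int64(163), np.int64(254)) top (np.int64(171), np.int64(204)) scale 4
[ 0.4312 -0.2964  0.2005] [ 1.1  0.4 -0.2] 4.70904414074814e-05
```

View pics/l1.png

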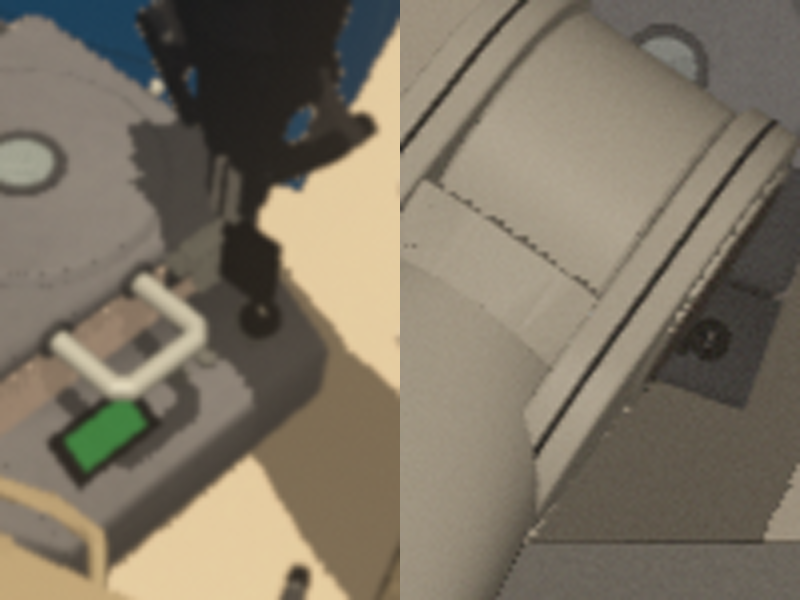

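The side view shows the gripper above the gap, with its tips near crop pixel (230,215), and the tab standing right below and behind. The arm hides this area in the top view. Descending.

Request:
servo_tool([
  [[0,0,2],[0,0,0]],
  [[0,0,4],[0,0,0]],
  [[0,0,6],[0,0,0]],
  [[0,0,7.5],[0,0,0]],
  [[0,0,7.5],[0,0,0]],
  [[0,0,7.5],[0,0,0]],
])

```text
time_s: 2.98
position: [0.4307, -0.2961, 0.1265]
eef_rot: [0.985, -0.171, 0.001, 0.001]
wrist_force: [-0.0, -0.0, 0.3]
finger_gap: 0.0004
```

```bash
python3 look.py l2; python3 -c "
from h import *
print(go((*w(-.124,-.035),.125),YAW),go((*w(-.124,-.060),.125),YAW))"
```

```text
side r0,c0 (np.int64(163), np.int64(254)) top (np.int64(171), np.int64(204)) scale 4
[ 0.432  -0.297   0.1276] [ 0.3 -0.5 -0.3] 0.00021719154954513137
([0.02, 0.96, 0.26], [0.1, -0.32, -0.19]) ([0.02, 3.46, 0.27], [0.1, -0.32, -0.19])
```

View pics/l2.png

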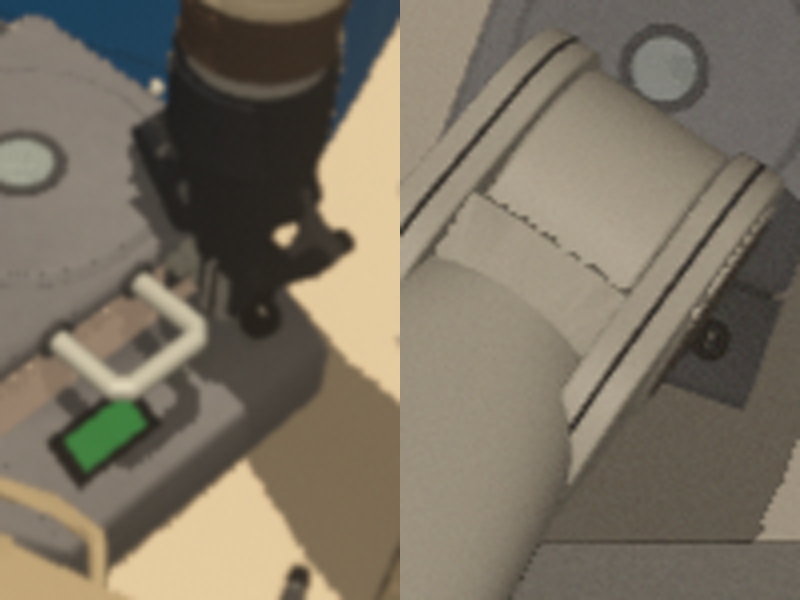

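The fingers now sit between the handle's right leg and the tab, with no contact force. Pushing the tab outwards (tool +y).

Request:
servo_tool([
  [[0,0.4,0],[0,0,0]],
  [[0,0.8,0],[0,0,0]],
  [[0,1.1,0],[0,0,0]],
  [[0,1.4,0],[0,0,0]],
  [[0,1.7,0],[0,0,0]],
  [[0,2.0,0],[0,0,0]],
  [[0,2.0,0],[0,0,0]],
])

```text
time_s: 3.67
position: [0.4252, -0.3165, 0.1277]
eef_rot: [0.985, -0.171, 0.003, 0.002]
wrist_force: [0.6, 0.4, 0.4]
finger_gap: 0.0
```

```bash
python3 look.py l3
```

```text
side r0,c0 (np.int64(163), np.int64(254)) top (np.int64(171), np.int64(204)) scale 4
[ 0.4247 -0.3162  0.1274] [ 0.2 -0.3 -0.3] -0.0001312373790787554
```

View pics/l3.png

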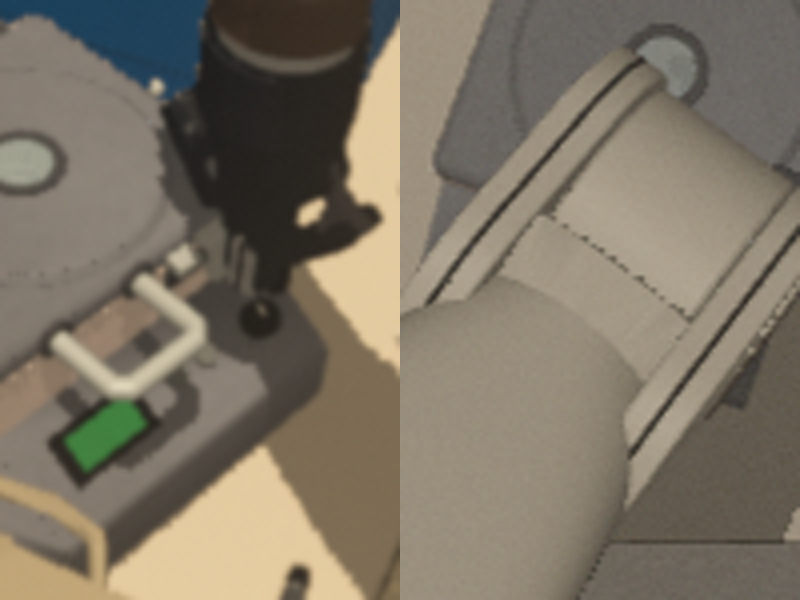

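It has moved about 2 cm. The tab is hidden behind the fingers and the force is still near zero, so I'll push on in small steps.

Request:
servo_tool([
  [[0,0.3,0],[0,0,0]],
  [[0,0.6,0],[0,0,0]],
  [[0,0.8,0],[0,0,0]],
  [[0,1.0,0],[0,0,0]],
])

```text
time_s: 4.1
position: [0.4214, -0.3252, 0.1272]
eef_rot: [0.985, -0.171, 0.002, 0.001]
wrist_force: [2.9, 7.2, 1.4]
finger_gap: -0.0001
```

Request:
servo_tool([
  [[0,0.2,0],[0,0,0]],
  [[0,0.2,0],[0,0,0]],
])

```text
time_s: 4.27
position: [0.4214, -0.3251, 0.1272]
eef_rot: [0.985, -0.171, 0.003, -0.002]
wrist_force: [3.7, 7.7, 2.0]
finger_gap: -0.0004
```

Request:
servo_tool([
  [[0,0.4,0],[0,0,0]],
  [[0,0.5,0],[0,0,0]],
  [[0,0.5,0],[0,0,0]],
])

```text
time_s: 4.52
position: [0.4213, -0.3252, 0.1272]
eef_rot: [0.986, -0.169, 0.004, -0.007]
wrist_force: [5.4, 14.8, 4.9]
finger_gap: 0.0
```

```bash
python3 look.py l4
```

```text
side r0,c0 (np.int64(163), np.int64(254)) top (np.int64(171), np.int64(204)) scale 4
[ 0.4213 -0.3252  0.1272] [ 6.3 14.7  4.5] 0.00022690499001169846
```

View pics/l4.png

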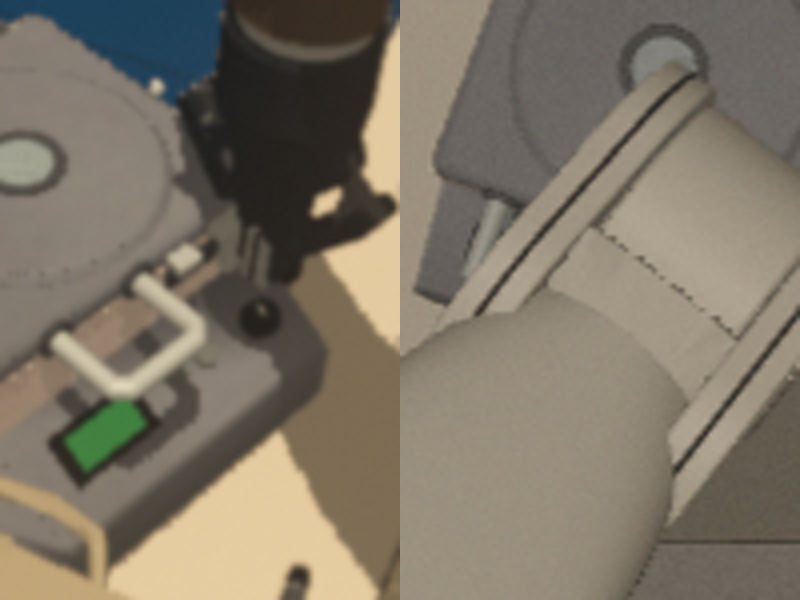

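It stopped firmly at 16 N after about 3 cm of travel. Backing off, rising and moving over the handle to check the catch.

Request:
servo_tool([
  [[0,-0.8,0],[0,0,0]],
  [[0,-0.8,-1],[0,0,0]],
  [[0,-0.8,-4],[0,0,0]],
  [[0,-0.8,-7],[0,0,0]],
  [[-0.2,-2,-9],[0,0,0]],
  [[-0.6,-5,-9],[0,0,0]],
  [[-1,-8,-9],[0,0,0]],
  [[-1,-8.5,-9],[0,0,0]],
  [[-1,-8.5,-9],[0,0,0]],
], claw=-1)

```text
time_s: 5.37
position: [0.4395, -0.2424, 0.2193]
eef_rot: [0.986, -0.168, 0.004, -0.006]
wrist_force: [0.3, 0.2, 0.2]
finger_gap: 0.0001
```

```bash
python3 look.py l5; python3 -c "
from h import *
for P in ((*w(-.135,.03),.20),(*w(-.135,.03),.118)): print(P,go(P,YAW))"
```

```text
side r0,c0 (np.int64(163), np.int64(254)) top (np.int64(171), np.int64(204)) scale 4
[ 0.4392 -0.2438  0.2187] [ 0.3  0.4 -0.2] -5.691716319724582e-05
(np.float64(0.440257604479569), np.float64(-0.24115682927067558), 0.2) ([0.0, -0.26, 1.88], [-0.73, -0.3, 0.05])
(np.float64(0.440257604479569), np.float64(-0.24115682927067558), 0.118) ([-0.04, -0.15, 10.07], [-0.73, -0.3, 0.05])
```

View pics/l5.png

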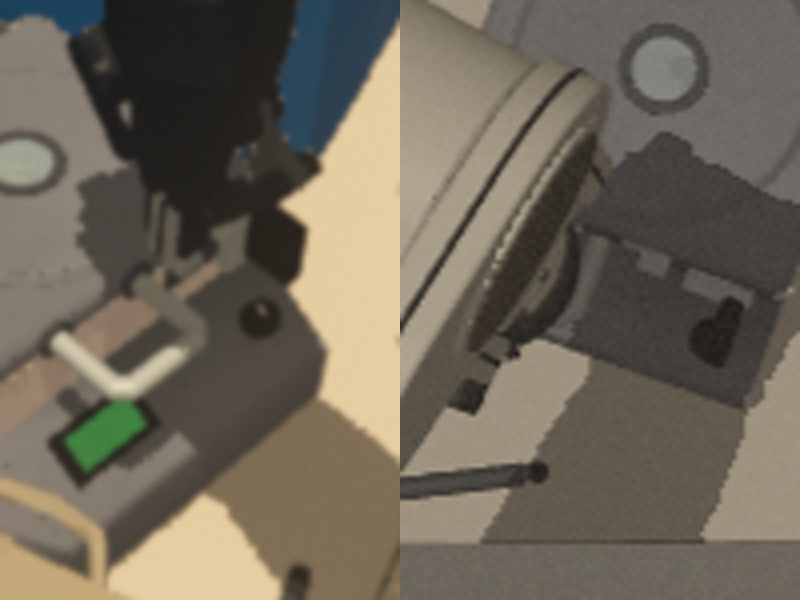

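The tab now shows near crop pixel (735,305) in the top view and (280,240) in the side view, clearly moved outwards. Quantifying that:

```bash
python3 -c "
from h import *
T=cam('top')
for d in(0,.01,.022):
  print(d,proj(T,(*w(-.102,-.052-d),.155)),proj(T,(*w(-.136,-.052-d),.155)))
g=cv2.cvtColor(T['image'],cv2.COLOR_BGR2GRAY)[240:266,274:296]
print(g)
"
```

```text
0 [277.59668981 242.50789594] [271.99725461 258.3038841 ]
0.01 [282.2239311  244.13823186] [276.64835316 259.94920727]
0.022 [287.78113385 246.0964296 ] [282.23420132 261.92550646]
[[57 83 87 87 87 88 84 87 88 76 64 53 52 59 62 59 62 60 63 63 66 64]
 [63 83 93 91 90 87 89 87 88 83 86 89 75 55 47 53 58 58 62 60 59 60]
 [70 89 91 92 92 89 93 89 89 89 87 90 83 81 73 59 53 53 54 57 57 59]
 [59 72 84 86 89 87 87 94 91 93 89 88 92 87 87 86 77 72 58 52 49 51]
 [57 56 58 65 77 86 92 91 88 93 91 86 91 91 90 88 87 86 64 53 47 47]
 [58 61 59 56 56 57 71 79 89 90 80 58 43 65 84 89 91 86 62 59 45 48]
 [54 62 57 58 59 55 58 65 65 74 58 39 40 29 37 69 87 76 64 57 57 54]
 [59 63 57 60 58 60 56 56 57 52 40 36 38 32 37 34 79 77 58 56 56 53]
 [63 62 62 61 61 59 56 60 55 44 30 28 38 35 36 40 65 61 58 56 56 56]
 [63 59 61 58 58 55 59 58 55 39 29 35 34 43 33 50 65 58 59 57 54 58]
 [63 61 61 62 60 60 50 48 46 45 38 33 34 29 32 53 58 60 60 57 62 55]
 [61 60 58 57 52 35 34 30 34 33 37 37 34 36 34 50 61 56 60 59 54 57]
 [63 65 60 46 35 35 35 34 36 35 38 29 39 29 44 61 58 54 56 60 53 60]
 [61 62 57 39 35 33 32
[... 175 characters left out ...]
60 60 55]
 [62 60 49 40 32 39 29 31 36 38 36 35 29 50 52 59 60 59 60 60 58 57]
 [62 64 44 39 30 34 30 32 32 36 38 37 36 54 64 59 62 58 59 59 61 65]
 [58 64 51 42 35 31 33 34 39 31 37 39 52 57 63 60 64 60 63 61 59 76]
 [65 64 64 53 30 29 36 38 36 39 34 36 49 57 62 59 62 62 60 61 63 83]
 [63 63 67 63 50 43 31 39 34 32 32 41 58 64 64 58 57 60 61 61 69 86]
 [67 65 62 66 65 56 43 37 37 28 37 48 58 63 64 63 61 63 62 63 80 93]
 [63 66 62 63 65 64 66 59 46 35 45 59 65 62 65 64 58 61 62 63 83 93]
 [59 67 62 64 64 62 65 65 62 60 63 62 61 60 63 62 65 62 64 67 87 92]
 [65 64 63 62 66 62 66 59 65 61 62 67 65 63 58 63 64 63 61 82 92 91]
 [60 60 64 63 63 62 63 65 61 65 67 65 66 64 66 65 56 62 68 87 92 90]]
```

The tab's top end is at about (287,245), which matches the 22 mm prediction of (287.8,246), so the catch is fully open. Half-opening and going down over the bar.

Request:
servo_tool([
  [[0,-0.2,1],[-0.7,-0.3,0]],
  [[0,-0.2,1.5],[-0.7,-0.3,0]],
  [[0,-0.2,2],[-0.7,-0.3,0]],
  [[0,-0.2,2],[-0.7,-0.3,0]],
  [[0,-0.2,2],[-0.7,-0.3,0]],
], claw=0, force=50)

```text
time_s: 5.93
position: [0.4394, -0.2419, 0.1976]
eef_rot: [0.986, -0.17, -0.001, -0.001]
wrist_force: [0.6, -0.9, -0.3]
finger_gap: 0.0426
```

```bash
python3 look.py l6; python3 -c "
from h import *
for P in ((*w(-.135,.03),.118),): print(P,go(P,YAW))
S=cam('side')
for P in((*w(-.135,.03),.139),sensors.read_state()['position']): print((proj(S,P)-[254,163])*4)"
```

```text
side r0,c0 (np.int64(163), np.int64(254)) top (np.int64(171), np.int64(204)) scale 4
[ 0.4399 -0.2421  0.1985] [0.1 0.4 0.1] 0.042720174985456716
(np.float64(0.440257604479569), np.float64(-0.24115682927067558), 0.118) ([0.0, -0.09, 8.05], [-0.05, 0.03, -0.01])
[162.95630861 358.04983763]
[170.9218962  276.80827712]
```

View pics/l6.png

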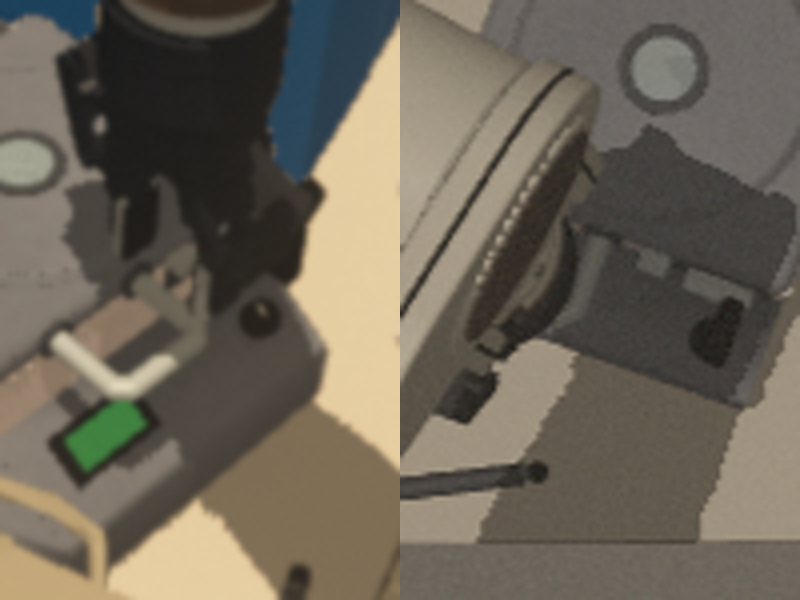

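In the side view the bar runs from (120,390) to (205,335) in crop pixels. Its middle is (162,363), as predicted. Descending.

Request:
servo_tool([
  [[0,-0.1,1.5],[0,0,0]],
  [[0,-0.1,3],[0,0,0]],
  [[0,-0.1,4],[0,0,0]],
  [[0,-0.1,5],[0,0,0]],
  [[0,-0.1,5.5],[0,0,0]],
  [[0,-0.1,5.5],[0,0,0]],
])

```text
time_s: 6.58
position: [0.4397, -0.2407, 0.1425]
eef_rot: [0.986, -0.169, -0.001, -0.001]
wrist_force: [0.0, -0.9, -0.6]
finger_gap: 0.0425
```

Request:
servo_tool([
  [[0,0,1],[0,0,0]],
  [[0,0,2],[0,0,0]],
  [[0,0,2.5],[0,0,0]],
  [[0,0,2.6],[0,0,0]],
  [[0,0,2.6],[0,0,0]],
])

```text
time_s: 7.0
position: [0.4394, -0.2405, 0.1162]
eef_rot: [0.986, -0.169, -0.001, -0.001]
wrist_force: [0.9, 0.7, 0.2]
finger_gap: 0.0428
```

```bash
python3 look.py l7
```

```text
side r0,c0 (np.int64(163), np.int64(254)) top (np.int64(171), np.int64(204)) scale 4
[ 0.44   -0.2408  0.1169] [ 0.7 -0.8 -0.1] 0.04250771253559182
```

View pics/l7.png

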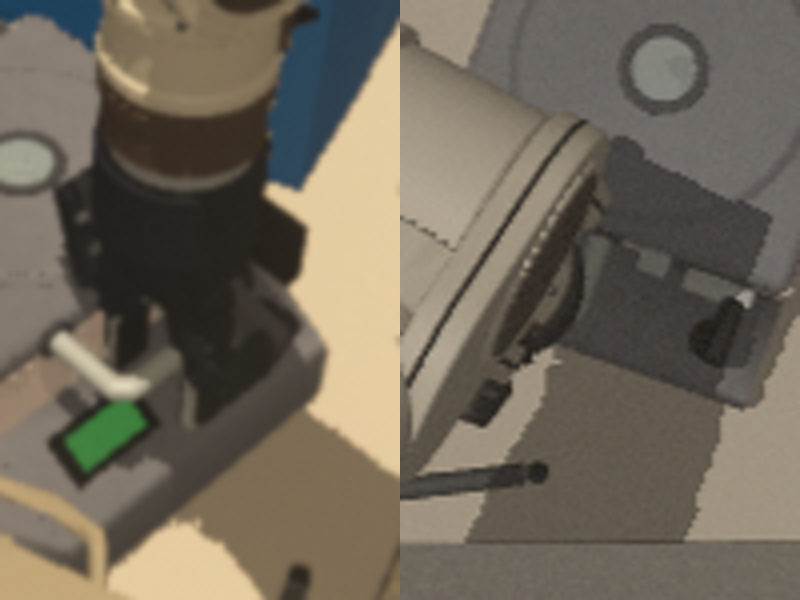

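The fingers straddle the bar without touching it, the rear one near (130,340) and the front one near (195,390) in crop pixels. Closing on it.

Request:
servo_tool([
  [[0,0,0],[0,0,0]],
  [[0,0,0],[0,0,0]],
  [[0,0,0],[0,0,0]],
  [[0,0,0],[0,0,0]],
  [[0,0,0],[0,0,0]],
], claw=-1, force=50)

```text
time_s: 7.52
position: [0.4385, -0.2404, 0.1173]
eef_rot: [0.986, -0.169, -0.002, -0.001]
wrist_force: [-4.5, 0.9, 5.1]
finger_gap: 0.0102
```

```bash
cat > arc.py <<'E'
from h import *
# rows for the remaining arc; grasp offset: bar = grasp pt; now at lid angle a0 (deg)
import sys
a0,a1,n=float(sys.argv[1]),float(sys.argv[2]),int(sys.argv[3])
s=sensors.read_state();r=R.from_quat(s["eef_rot"])
ph=np.radians(.73)
c=lambda a:np.array([-.235*np.cos(ph+np.radians(a)),0,.235*np.sin(ph+np.radians(a))])
cy,sy=np.cos(np.radians(YAW)),np.sin(np.radians(YAW));W=np.array([[cy,-sy,0],[sy,cy,0],[0,0,1]])
for a in np.linspace(a0,a1,n+1)[1:]:
    print(round(a,1),(r.inv().apply(W@(c(a)-c(a0)))*100).round(2))
print(s["position"],s["wrist_force"],s["finger_gap"],s["qpos"].round(2))
E
python3 arc.py 0 25 10
```

```text
2.5 [ 0.03 -0.   -1.02]
5.0 [ 0.11 -0.   -2.05]
7.5 [ 0.23 -0.   -3.07]
10.0 [ 0.39 -0.   -4.08]
12.5 [ 0.6  -0.   -5.08]
15.0 [ 0.85 -0.   -6.08]
17.5 [ 1.15 -0.01 -7.06]
20.0 [ 1.49 -0.01 -8.03]
22.5 [ 1.86 -0.01 -8.98]
25.0 [ 2.29 -0.01 -9.91]
[ 0.43846062 -0.24037383  0.11733639] [-4.49420754  0.86470452  5.07295643] 0.010167750320104276 [-0.5   0.32 -0.19  1.06  0.    1.41]
```

The gap is 10 mm, so it's holding the bar. A gentle test lift to about 5 degrees.

Request:
servo_tool([
  [[0,0,-0.3],[0,0,0]],
  [[0,0,-0.7],[0,0,0]],
  [[0.05,0,-1.2],[0,0,0]],
  [[0.1,0,-1.6],[0,0,0]],
  [[0.1,0,-2],[0,0,0]],
  [[0.1,0,-2],[0,0,0]],
])

```text
time_s: 8.02
position: [0.4394, -0.2407, 0.138]
eef_rot: [0.986, -0.169, -0.002, -0.001]
wrist_force: [0.3, -0.3, -4.1]
finger_gap: 0.0102
```

```bash
python3 look.py l8; python3 arc.py 5 25 10
```

```text
side r0,c0 (np.int64(163), np.int64(254)) top (np.int64(171), np.int64(204)) scale 4
[ 0.4394 -0.2407  0.1374] [ 0.2  0.  -4.1] 0.010564642438859231
7.0 [ 0.09 -0.   -0.82]
9.0 [ 0.21 -0.   -1.63]
11.0 [ 0.36 -0.   -2.43]
13.0 [ 0.54 -0.   -3.23]
15.0 [ 0.75 -0.   -4.03]
17.0 [ 0.98 -0.   -4.81]
19.0 [ 1.24 -0.   -5.59]
21.0 [ 1.52 -0.01 -6.36]
23.0 [ 1.84 -0.01 -7.12]
25.0 [ 2.18 -0.01 -7.87]
[ 0.43938743 -0.24071004  0.13744529] [ 0.17852949  0.02872398 -4.0575284 ] 0.010564642438859231 [-0.5   0.31 -0.16  1.11  0.    1.41]
```

View pics/l8.png

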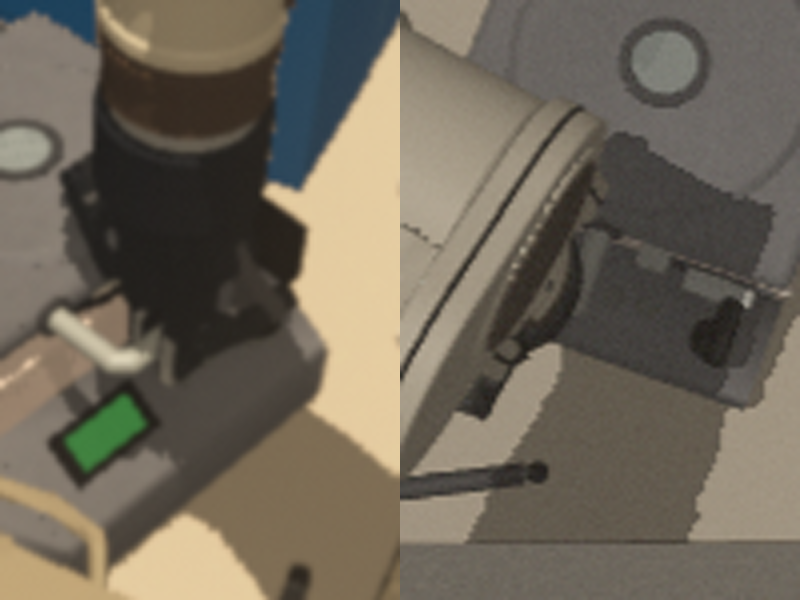

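The wrist carries the expected 4 N and the handle has risen: its left corner moved from (125,385) to (130,360). The catch tab is still outwards. Continuing along the arc.

Request:
servo_tool([
  [[0.05,0,-0.4],[0,0,0]],
  [[0.1,0,-1.1],[0,0,0]],
  [[0.25,0,-1.9],[0,0,0]],
  [[0.45,0,-2.8],[0,0,0]],
  [[0.65,0,-3.6],[0,0,0]],
  [[0.9,0,-4.5],[0,0,0]],
  [[1.15,0,-5.3],[0,0,0]],
  [[1.4,0,-6.1],[0,0,0]],
  [[1.75,0,-6.9],[0,0,0]],
  [[2.1,0,-7.7],[0,0,0]],
])

```text
time_s: 8.95
position: [0.4587, -0.2475, 0.2149]
eef_rot: [0.986, -0.17, -0.003, -0.001]
wrist_force: [-4.3, 1.6, -3.0]
finger_gap: 0.01
```

```bash
cat > ang.py <<'E'
from h import *
s=sensors.read_state();r=R.from_quat(s["eef_rot"]);g=s["position"]-r.apply([0,0,.0213])
cy,sy=np.cos(np.radians(YAW)),np.sin(np.radians(YAW));q=np.array([[cy,sy],[-sy,cy]])@(g[:2]-O)
d=np.array([.1-q[0],g[2]-.136]);print("own",q,g[2],"radius",np.hypot(*d),"lid deg",np.degrees(np.arctan2(d[1],d[0]))-.73,s["wrist_force"].round(1),s["finger_gap"],"qvel",abs(s["qvel"]).max().round(3))
E
python3 ang.py; python3 arc.py 24.5 50 10
```

```text
own [-0.11536094  0.03011373] 0.23622010696186355 radius 0.23753821358900237 lid deg 24.225328205246463 [-4.3  1.6 -3. ] 0.010011146315835003 qvel 0.304
27.0 [ 0.46 -0.   -0.94]
29.6 [ 0.96 -0.   -1.86]
32.2 [ 1.5  -0.   -2.75]
34.7 [ 2.08 -0.   -3.62]
37.2 [ 2.7  -0.   -4.46]
39.8 [ 3.36 -0.01 -5.28]
42.3 [ 4.05 -0.01 -6.06]
44.9 [ 4.78 -0.01 -6.81]
47.4 [ 5.54 -0.01 -7.53]
50.0 [ 6.33 -0.01 -8.22]
[ 0.45867624 -0.2475394   0.21492062] [-4.33011661  1.637494   -2.95883815] 0.010011146315835003 [-0.49  0.3   0.04  1.32 -0.    1.42]
```

Request:
servo_tool([
  [[0.3,0,-0.7],[0,0,0]],
  [[0.7,0,-1.4],[0,0,0]],
  [[1.1,0,-2.1],[0,0,0]],
  [[1.5,0,-2.75],[0,0,0]],
  [[1.95,0,-3.4],[0,0,0]],
  [[2.4,0,-4.05],[0,0,0]],
  [[2.9,0,-4.7],[0,0,0]],
  [[3.35,0,-5.25],[0,0,0]],
  [[3.8,0,-5.75],[0,0,0]],
  [[4.2,0,-6.2],[0,0,0]],
])

```text
time_s: 9.78
position: [0.4974, -0.2612, 0.2781]
eef_rot: [0.986, -0.17, -0.005, -0.001]
wrist_force: [-7.7, 2.3, 2.4]
finger_gap: 0.0103
```

```bash
python3 ang.py; python3 arc.py 42.5 50 4; python3 look.py l9;python3 - <<'E'
from h import *
cv2.imwrite("pics/s9.png",cv2.resize(cam("side")["image"][80:330,150:400],(600,600),interpolation=cv2.INTER_CUBIC))
E
```

```text
own [-0.07427381  0.03012511] 0.2994075790646118 radius 0.238900394909562 lid deg 42.426917789960974 [-7.7  2.3  2.4] 0.0103380194718676 qvel 0.272
44.4 [ 0.53 -0.   -0.56]
46.2 [ 1.08 -0.   -1.1 ]
48.1 [ 1.64 -0.   -1.62]
50.0 [ 2.23 -0.   -2.12]
[ 0.49735714 -0.26122552  0.27810855] [-7.6995773   2.33425697  2.41128292] 0.0103380194718676 [-0.48  0.36  0.29  1.51 -0.    1.43]
side r0,c0 (np.int64(163), np.int64(254)) top (np.int64(171), np.int64(204)) scale 4
[ 0.4981 -0.2615  0.2789] [-7.9  3.3  3.9] 0.010107534269495755
```

View pics/s9.png

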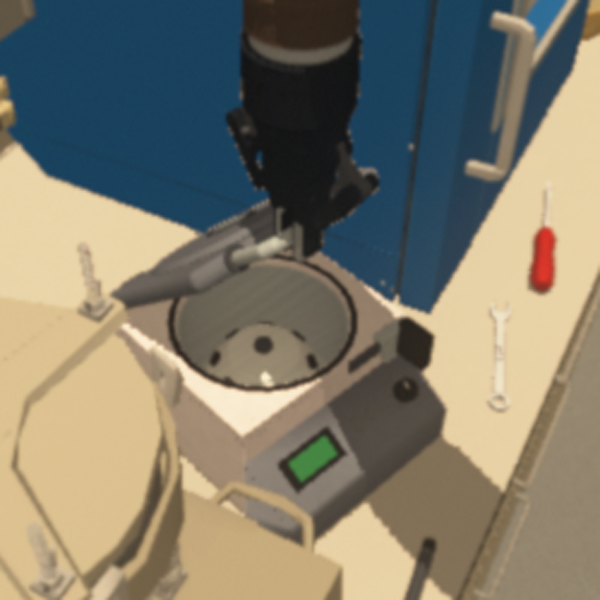

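View pics/l9.png

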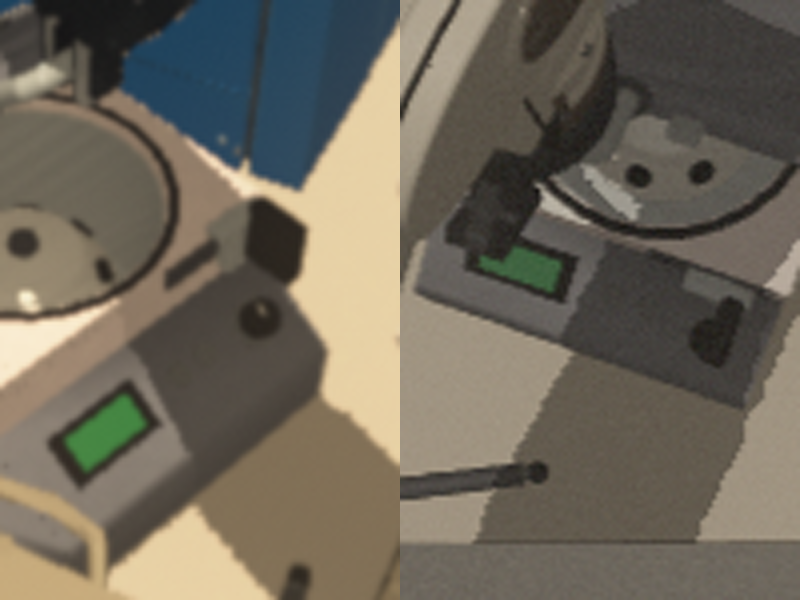

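The lid is at about 42 degrees, gripped by the bar near (270,245) in the side crop. The tab is still outwards, and the strut and spanner haven't moved. Last stretch.

Request:
servo_tool([
  [[0.3,0,-0.4],[0,0,0]],
  [[0.7,0,-0.8],[0,0,0]],
  [[1.1,0,-1.2],[0,0,0]],
  [[1.5,0,-1.6],[0,0,0]],
  [[1.8,0,-1.9],[0,0,0]],
  [[2,0,-2.1],[0,0,0]],
  [[2,0,-2.1],[0,0,0]],
  [[2,0,-2.1],[0,0,0]],
])

```text
time_s: 10.6
position: [0.5174, -0.2684, 0.2993]
eef_rot: [0.986, -0.17, -0.003, -0.001]
wrist_force: [2.3, -0.6, -7.2]
finger_gap: 0.0104
```

```bash
python3 ang.py
python3 - <<'E'
from h import *
for n in("side","top"):
    s=cam(n);cv2.imwrite(f"pics/{n}10.png",cv2.resize(s["image"][100:310,150:430],(800,600),interpolation=cv2.INTER_CUBIC))
E
```

```text
own [-0.05302388  0.03009582] 0.32063860104511355 radius 0.23980767709455558 lid deg 49.61890489213069 [ 2.3 -0.6 -7.2] 0.010375343127155186 qvel 0.015
```

View pics/side10.png

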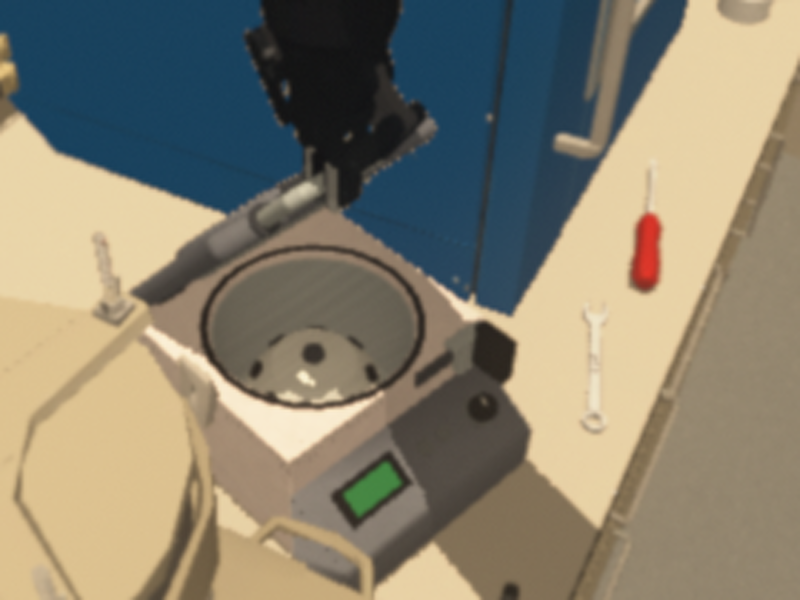

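View pics/top10.png

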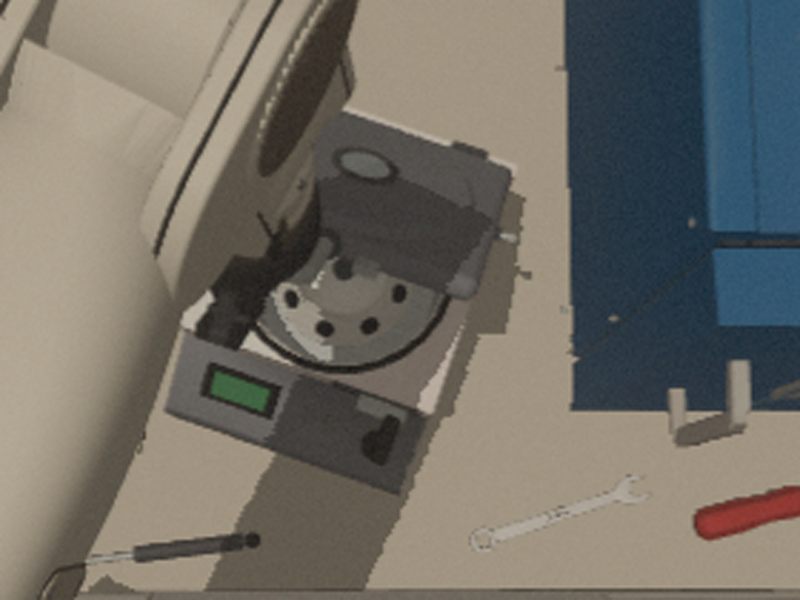

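Run:
```python
from h import *
T=cam("top");S=cam("side")
def P(r,h,y,a):
    a=np.radians(a);x=.1-r*np.cos(a)+h*np.sin(a);z=.136+r*np.sin(a)+h*np.cos(a);return np.array([*w(x,y),z])
print("obs FR corner (top ~314.5,204) disc (277.8,157.8)")
for a in(44,47,50,53,56): print(a,proj(T,P(.187,.012,-.099,a)).round(1),proj(T,P(.187,-.006,-.099,a)).round(1),"disc",proj(T,P(.1,.012,0,a)).round(1),proj(T,P(.095,.012,0,a)).round(1),"barend side",proj(S,P(.235,.003,.03,a)).round(1))
print("closed disc",proj(T,P(.1,.012,0,0)),"obs",(270/3.87+200,245/3.87+125))
```

```text
obs FR corner (top ~314.5,204) disc (277.8,157.8)
44 [316.1 205.8] [313.3 213.3] disc [276.2 164.7] [276.8 163.5] barend side [271.8 172. ]
47 [317.7 201.4] [314.8 209.2] disc [276.9 162.3] [277.5 161.2] barend side [268.3 165.8]
50 [319.4 196.8] [316.4 205. ] disc [277.7 159.9] [278.2 158.9] barend side [264.7 159.6]
53 [321.1 192. ] [318.  200.5] disc [278.4 157.4] [278.9 156.6] barend side [260.9 153.6]
56 [322.9 187.1] [319.7 195.9] disc [279.2 154.9] [279.7 154.2] barend side [257.  147.7]
closed disc [270.42225185 188.59921414] obs (269.7674418604651, 188.30749354005167)
```

```bash
python3 - <<'E'
from h import *
T=cam("top");g=cv2.cvtColor(T["image"],cv2.COLOR_BGR2GRAY)
g0=cv2.cvtColor(cv2.imread("pics/top0.png"),cv2.COLOR_BGR2GRAY)
for im,c in((g0,(270,188)),(g,(278,158))):
    x,y=c;sub=im[y-14:y+14,x-18:x+18]
    _,m=cv2.threshold(sub,0,255,cv2.THRESH_OTSU)
    n,l,st,ce=cv2.connectedComponentsWithStats(m);k=l[14,18];print(k,st[k],ce[k]+[x-18,y-14])
E
python3 ang.py
```

```text
2 [ 10   6  16  16 212] [269.52358491 187.62264151]
2 [  9   9  17   9 113] [277.11504425 157.21238938]
own [-0.05336949  0.03011804] 0.3203459272061263 radius 0.2398032994949622 lid deg 49.510704080715534 [ 3.4 -2.3 -8.4] 0.010416062054115313 qvel 0.001
```

Three estimates of the lid angle agree: 49.5° from the gripper pose, about 50° from the lid corner and about 52° from the lid disc. The arm is at rest, so I'll hand in.

Run:
```python
from h import *
from station import env
print(env.close_job()); s=sensors.read_state();print(s["time_s"],s["position"],s["wrist_force"],s["finger_gap"])
```

```text
the job is handed in; nothing more can be done
None
the job is handed in; nothing more can be done
```

I slid the catch fully open, raised the lid to about 50 degrees and handed the job in with the gripper still holding the handle bar. No verdict was reported.

- **Catch:** I pushed the tab outwards with closed fingers until it stopped hard at about 16 N. Seen from above, its top end then matched the predicted 22 mm position to about 1 pixel, and it was still out when I handed in.
- **Lid:** I gripped the bar from above at 50 N and lifted along the hinge arc at about 0.4 rad/s. The clock was at about 10.6 s when it came to rest.
- **Final angle:** The estimates were 49.5° from the gripper pose, about 50° from the lid's corner and about 52° from the lid's disc. All are inside the 45–55° window.
- **Steadiness:** Just before hand-in the arm was still (at most 0.001 rad/s), carrying about 8 N at the wrist with the bar in the jaws.
- **Bench items:** The strut and spanner looked unmoved in the last pictures, judged by eye only.

Two readings disagreed slightly:
- The finger gap read 10 mm on the 12 mm bar.
- The measured arc radius was 240 mm rather than 235 mm. That is either a small calibration error or a little slip in the grip.

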